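# Stopper the sealer flask and hold it up off the slab

## Task

One of the three wooden stoppers on the plywood board fits the neck of the aluminium flask: seat it fully home in the neck, upright, and let go of it, while the flask stays standing on the marble slab. Then take the flask by its neck, lift it at least 10 cm clear of the slab and finish while still holding it there in the air over the slab, upright and still, so that the slab can be drawn out from under it. Leave the other two stoppers, the rubbing stone and the tools on the bench where they are.

Things in the scene. Friction and masses are not known exactly. Their poses are not given: they have to be found in the camera images.
- flask: Empty aluminium flask, loose, about 300 g, stands upright on the marble slab. Origin: centre of its underside, z up along its axis. Round: body 90 mm in diameter up to 56 mm, cone shoulder from there to 80 mm, then a straight neck 44 mm in outer diameter from 80 to 120 mm (rim). Neck bore 36 mm in diameter, open at the top. Only the neck is narrow enough to grip.
- flask_rim (a point): Centre of the flask's mouth, at the rim's height, 120 mm above the flask's underside; z along the flask's axis.
- stopper: The stopper that fits: the middle-sized of three turned wooden stoppers on the board, 40 g. Origin: centre of its foot, z up. Tapered plug 28 mm high, diameter 24 mm at the foot, 32 mm at its top; flange 42 mm in diameter from 28 to 33 mm; round grip 22 mm in diameter from 33 to 57 mm (top). Fully home, the flange rests on the flask rim, the foot 28 mm below the rim.
- stopper_large: Wrong stopper, too large: same heights and grip, plug 39 to 47 mm in diameter, flange 56 mm. Stands on the board. Origin: centre of its foot. Leave it.
- stopper_small: Wrong stopper, too small: same heights and grip, plug 19 to 21 mm in diameter, flange 27 mm (it would fall into the flask). Stands on the board. Origin: centre of its foot. Leave it.
- board: Fixed plywood board 100 mm (its x) by 260 mm (its y) by 12 mm thick on the bench. Origin: centre of its underside. The three stoppers stand on it in a row along its y axis, about 80 mm apart. It is on the left or the right side of the bench, the slab on the other.
- slab: Fixed marble slab 170 mm (its x) by 240 mm (its y) by 40 mm thick on the bench. Origin: centre of its underside. The flask stands on it off to its -y side, the rubbing stone near its +y end.
- rubbing_stone: Grey rubbing stone 50 x 25 x 18 mm lying on the slab beside the flask. Origin: centre of its underside. Leave it.
- chisel: Flat steel stone chisel, 190 mm long, 13 mm thick, lying on the bench between slab and board, its length along its x. Origin: on the bench, near its middle. Leave it.
- claw_chisel: Toothed steel chisel, 200 mm long, lying on the bench beyond the task's things. Origin: on the bench, near its middle. Leave it.
- mallet: Round-headed steel mallet with a wooden handle, 255 mm long, head 80 mm, lying beyond the task's things. Origin: under the joint of head and handle. Leave it.
- tin: Open steel tin, 80 mm in diameter and 100 mm high, with a brush and a stick in it, standing beyond the task's things. Origin: centre of its underside. Leave it.
Not all that is in view belongs to the job. What is meant by the flask is not pink, and is the smaller of those in its own colour.

How it is judged:
By the outcome, as a careful person would: the job done as asked, in the order asked, and still so for the second after the job is handed in, while the arm keeps its last pose, push and grip.
It also fails if it takes over 67 s, if anything falls off the work surface, if the arm or the gripper's body presses on something with over 40 N, if the wrist force passes 120 N, or if a joint passes its speed limit or range.

## Robot

A 6-joint arm with a two-finger parallel gripper is mounted at the origin on the work surface. World frame = base frame: x ahead of the robot, y to its left, z up, the work surface at z = 0. Lengths are in m, angles in rad, forces in N, time in s.
With the tool pointing down it reaches from about 0.275 to 0.875 m from the base axis. Payload 12.5 kg.
Tool frame: the origin (TCP) lies at the very end of the fingers, on their centre line; the grasp point (between the pads) lies 19 mm behind it; z points along the fingers, y is the line along which they close (so a half turn about z gives the same grasp; the last joint's range is limited). The gripper opens to 85 mm and grips with 20 to 120 N. Pads are 22 mm wide; open, the fingers measure 114 mm over their backs; the gripper's body (76 mm by 85 mm) begins 54 mm behind the grasp point. The pads swing forward as they close: fully open they stand 13 mm farther back than shut.
Start: joints at [1.222, 0.351, 1.652, -0, 1.139, -0.085], TCP at [0.143, 0.531, 0.231] pointing down, gripper open.
Joint ranges: [-2.75, 2.75], [-0.79, 2.1], [0.01, 2.65], [-1.57, 4.71], [0.07, 3.14], [-2.87, 2.87]. Speed limits (rad/s): [2.22, 2.22, 2.79, 3.14, 3.14, 3.14].

## Interface

Orientations are given as a 3x3 rotation matrix whose columns are the frame's x, y, z axes.
In Python, from bench import manip gives the robot as it stands. Calls block until the motion is done:
- manip.move_ptp(position, orientation): joint-space move of the TCP to a pose.
- manip.move_l(position, attitude=None, max_speed=0.15): straight line of the TCP; attitude=None keeps the orientation; max_speed is the mean speed in m/s.
- manip.move_j(angles): joint-space move.
- manip.set_gripper(opening, effort=None): opening from 0.0 (shut) to 1.0 (fully open); effort is the grip in N (None keeps the last); returns when the fingers have stopped.
- manip.dwell(seconds).
- manip.inverse_kinematics(position, orientation): joint angles nearest the present ones, or None.
- manip.grab_frame(name): name is "scene" or "side" or "wrist"; returns (picture, depth): 400x640x3 uint8, red, green, blue; 400x640 float32, m along the optical axis (not along the pixel's ray), 0 where there is no reading.
- manip.get_calibration(name): a dict with "camera_matrix" (3x3 intrinsics, pixels), "k1" (the pictures are not rectified: a ray, as slopes to the right and down, at radius r is drawn at 1 + k1 r^2 times it, then the intrinsics apply), "R" (3x3) and "t" (3): a world point X has camera coordinates R X + t. Camera axes: x right, y down, z forward; pixel columns grow to the right and rows downward; lengths in m; the calibration is good to about 2 mm. A picture is of the moment at which its call begins: read the wrist's pose just before it. get_calibration takes no time and is no camera call; for the wrist camera it gives the pose at the moment of the call.
A pose or a line that the arm cannot do raises manip.Unreachable and nothing moves.
- manip.sign_off(): hands the job in; it is judged then, once.
Trained networks look in the newest picture that a camera, given by its name, has taken for a name from the list of things; names that differ only in an ending like _2 or _b are one class to them, and where a whole thing is asked for, a point or a joint stands for the part that bears it (a point fixed in the world has none). Each returns a list of dicts, best first, with "confidence" (0 to 1); they miss things now and then, are a little off and sometimes report something else, mostly with a low value. They report only what shows in the picture. A call takes as long as a camera call. They do not tell look-alikes from the thing itself.
- manip.look_for(camera, name): "at" ([x, y, z] in m, in world coordinates, good to about 4 mm: the middle of the surface that is visible of it).
Readings, each from a call of its own:
- manip.current_time(): time.
- manip.current_qpos(): joint angles.
- manip.current_joint_vel(): joint speeds.
- manip.current_joint_torque(): joint torques, N m.
- manip.current_ee_pos(): TCP position.
- manip.current_tcp_rot(): TCP orientation.
- manip.current_force(): force on the tool from outside, world axes, zero at the start.
- manip.current_ft_torque(): the same for the moment, N m.
- manip.current_grip_width(): opening from 0.0 (shut) to 1.0 (fully open).
- manip.current_grip_force(): force on a finger pad.
Only numpy, scipy, OpenCV 4.12 (cv2) and the standard library are available. Lean on these libraries where they do the work, as an engineer would, in place of code of your own. Each camera call takes 0.05 s, during which the arm holds its last target. There are 200 camera calls.

## Working session

There is one attempt and no reset: what is moved stays moved. The work goes in short steps, each a Python script; the robot and the scene stay as the last script left them, time stands still between calls to the robot, and variables do not carry over. Pictures are saved under pics/ and viewed, at most 10 in all, crops included, and the job is handed in when it is done.

```bash
mkdir -p pics; cat > h.py <<'E'
from bench import manip as m
import numpy as np, cv2
def snap(cam,fn):
    c=m.get_calibration(cam); p,d=m.grab_frame(cam)
    cv2.imwrite(fn,p[:,:,::-1]); np.savez(fn[:-4],p=p,d=d,K=c["camera_matrix"],k1=c["k1"],R=c["R"],t=c["t"])
    return p,d,c
def cloud(d,c):
    K=np.array(c["camera_matrix"],float); h,w=d.shape
    u,v=np.meshgrid(np.arange(w),np.arange(h))
    px=np.stack([u,v],-1).reshape(-1,1,2).astype(float)
    s=cv2.undistortPoints(px,K,np.array([float(c["k1"]),0,0,0])).reshape(h,w,2)
    P=np.dstack([s*d[...,None],d[...,None]])
    X=(P-np.array(c["t"]))@np.array(c["R"])
    X[d<=0]=np.nan
    return X
E
python3 - <<'E'
from h import *
for c in("scene","side"):
    snap(c,f"pics/{c}0.png")
    for n in("flask","stopper","stopper_large","stopper_small","board","slab","rubbing_stone","chisel"):
        print(c,n,[(np.round(r["at"],3).tolist(),round(r["confidence"],2)) for r in m.look_for(c,n)])
print(m.current_time())
E
```

```text
scene flask [([0.406, -0.288, 0.058], 0.95), ([0.584, -0.224, 0.102], 0.84), ([0.512, -0.414, 0.095], 0.8)]
scene stopper [([0.573, 0.218, 0.038], 0.58)]
scene stopper_large [([0.575, 0.139, 0.042], 0.57)]
scene stopper_small [([0.593, 0.293, 0.048], 0.64)]
scene board [([0.588, 0.236, 0.012], 0.85)]
scene slab [([0.581, -0.156, 0.043], 0.76)]
scene rubbing_stone [([0.564, -0.109, 0.056], 0.45)]
scene chisel [([0.568, -0.001, 0.011], 0.54), ([0.592, 0.296, 0.048], 0.37)]
side flask [([0.385, -0.326, 0.063], 0.89), ([0.563, -0.271, 0.103], 0.8), ([0.492, -0.44, 0.131], 0.77)]
side stopper [([0.565, 0.198, 0.042], 0.48)]
side stopper_large [([0.566, 0.116, 0.039], 0.8)]
side stopper_small [([0.59, 0.281, 0.049], 0.65)]
side board [([0.555, 0.17, 0.011], 0.79)]
side slab [([0.526, -0.26, 0.04], 0.76)]
side rubbing_stone [([0.562, -0.12, 0.057], 0.72)]
side chisel []
0.9
```

View pics/scene0.png

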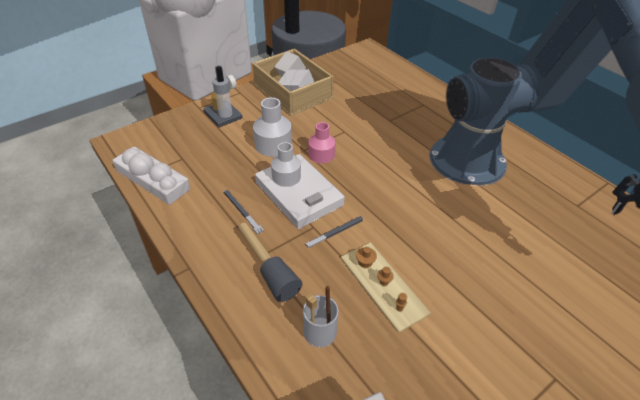

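View pics/side0.png

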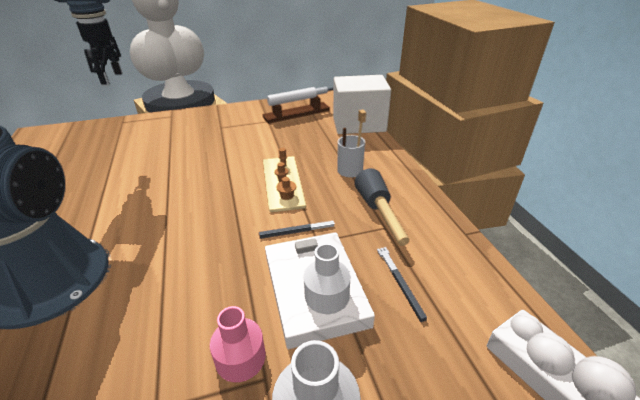

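The flask is the aluminium one on the slab at scene (286,168). The pink flask is at (321,145) and the larger aluminium one at (271,130). The stoppers on the board are at (366,255) large, (386,274) middle and (402,300) small. Next I'll refine these positions with the depth data and a close wrist view.

```bash
cat >> h.py <<'E'
from scipy.optimize import least_squares
def top(X,c,r,z0,z1):
    q=(np.hypot(X[...,0]-c[0],X[...,1]-c[1])<r)&(X[...,2]>z0)&(X[...,2]<z1)
    return X[q]
def circ(P,R):
    f=lambda a:np.hypot(P[:,0]-a[0],P[:,1]-a[1])-R
    s=least_squares(f,P[:,:2].mean(0),loss="soft_l1",f_scale=.002); return s.x,np.sqrt(np.mean(s.fun**2))
def down(yaw):  # tool z down, tool y (closing line) at angle yaw in the world
    y=np.array([np.cos(yaw),np.sin(yaw),0]);z=np.array([0,0,-1.]);return np.stack([np.cross(y,z),y,z],1)
E
python3 - <<'E'
from h import *
for c in("scene","side"):
    L=np.load(f"pics/{c}0.npz"); X=cloud(L["d"],L)
    for n,ce,r,z0,z1 in(("rim",(.573,-.25),.05,.153,.17),("mid",(.57,.208),.03,.06,.075),("large",(.57,.128),.03,.06,.075),("small",(.592,.287),.03,.06,.075)):
        P=top(X,ce,r,z0,z1); print(c,n,len(P),np.round([np.nanmean(P,0),P.min(0),P.max(0)],4).tolist())
print(np.round(m.current_tcp_rot(),3).tolist())
cw=m.get_calibration("wrist"); Rt=m.current_tcp_rot()
print("cam in tool",np.round(np.array(Rt).T@(-np.array(cw["R"]).T@cw["t"]-m.current_ee_pos()),3), np.round(np.array(cw["R"])@Rt,2).tolist())
for yaw in(0,np.pi):
    print(yaw,[m.inverse_kinematics([x,y,.25],down(yaw)) for x,y in((.578,.21),(.573,-.25))])
E
```

```text
Traceback (most recent call last):
  File "h.py", line 8, in cloud
    K=np.array(c["camera_matrix"],float); h,w=d.shape
               ~^^^^^^^^^^^^^^^^^
KeyError: 'camera_matrix is not a file in the archive'
```

```bash
python3 - <<'E'
from h import *
for c in("scene","side"):
    L=np.load(f"pics/{c}0.npz"); X=cloud(L["d"],dict(camera_matrix=L["K"],k1=L["k1"],R=L["R"],t=L["t"]))
    for n,ce,r,z0,z1 in(("rim",(.573,-.25),.05,.153,.17),("mid",(.57,.208),.03,.06,.075),("large",(.57,.128),.03,.06,.075),("small",(.592,.287),.03,.06,.075)):
        P=top(X,ce,r,z0,z1); print(c,n,len(P),np.round([np.nanmean(P,0),P.min(0),P.max(0)],4).tolist() if len(P) else "")
print(np.round(m.current_tcp_rot(),3).tolist())
cw=m.get_calibration("wrist"); Rt=m.current_tcp_rot()
print("cam in tool",np.round(np.array(Rt).T@(-np.array(cw["R"]).T@cw["t"]-m.current_ee_pos()),3), np.round(np.array(cw["R"])@Rt,2).tolist())
for yaw in(0,np.pi):
    print(yaw,[m.inverse_kinematics([x,y,.25],down(yaw)) for x,y in((.578,.21),(.573,-.25))])
E
```

```text
scene rim 81 [[0.5687, -0.2448, 0.1578], [0.5481, -0.2711, 0.1532], [0.591, -0.2214, 0.1644]]
scene mid 62 [[0.5724, 0.2123, 0.0671], [0.5625, 0.201, 0.0602], [0.5813, 0.2217, 0.0735]]
scene large 57 [[0.5703, 0.1346, 0.0677], [0.5588, 0.1216, 0.0615], [0.5793, 0.1444, 0.0728]]
scene small 70 [[0.5932, 0.2925, 0.0673], [0.5813, 0.2811, 0.0601], [0.6034, 0.3023, 0.0735]]
side rim 241 [[0.5676, -0.2489, 0.1587], [0.546, -0.2699, 0.1531], [0.5896, -0.2244, 0.1629]]
side mid 43 [[0.5693, 0.206, 0.0679], [0.5603, 0.1978, 0.0601], [0.5794, 0.2201, 0.0723]]
side large 51 [[0.5671, 0.1284, 0.0679], [0.557, 0.1198, 0.0618], [0.5785, 0.1424, 0.0718]]
side small 42 [[0.5908, 0.2866, 0.0672], [0.5803, 0.2779, 0.0608], [0.6017, 0.2998, 0.0716]]
[[-0.965, 0.261, 0.0], [0.261, 0.965, 0.0], [-0.0, 0.0, -1.0]]
cam in tool [ 0.078  0.001 -0.144] [[0.0, 1.0, -0.0], [-0.95, 0.0, -0.31], [-0.31, 0.0, 0.95]]
0 [array([ 2.72807055e-01,  4.52360372e-01,  1.45272049e+00, -4.44089210e-16,
        1.23651179e+00,  2.72807055e-01]), array([-4.85852268e-01,  4.71520593e-01,  1.42318706e+00, -4.44089210e-16,
        1.24688500e+00, -4.85852268e-01])]
3.141592653589793 [None, array([-4.85852268e-01,  4.71520593e-01,  1.42318706e+00, -4.44089210e-16,
        1.24688500e+00,  2.65574039e+00])]
```

```bash
python3 - <<'E'
from h import *
m.move_ptp([.570,.209,.19],down(0))
p,d,c=snap("wrist","pics/w1.png"); X=cloud(d,c)
for n in("stopper","stopper_large","stopper_small"):print(n,[(np.round(r["at"],3).tolist(),round(r["confidence"],2)) for r in m.look_for("wrist",n)])
for n,ce in(("mid",(.57,.209)),("large",(.5685,.1315)),("small",(.592,.29))):
    P=top(X,ce,.03,.063,.075)
    if len(P): 
        (cx,cy),r=cv2.minEnclosingCircle((P[:,:2]*1e3).astype(np.float32)); print(n,len(P),np.round([np.mean(P,0),np.median(P,0)],4).tolist(),cx,cy,r)
print(m.current_time(),m.current_ee_pos())
E
```

```text
stopper [([0.57, 0.214, 0.045], 0.69)]
stopper_large [([0.569, 0.14, 0.046], 0.97), ([0.558, -0.001, 0.014], 0.65)]
stopper_small [([0.586, 0.288, 0.068], 0.76)]
mid 367 [[0.5711, 0.2103, 0.0695], [0.5715, 0.2105, 0.0697]] 571.0975952148438 209.57171630859375 10.773626327514648
large 319 [[0.5688, 0.1329, 0.0692], [0.5685, 0.1329, 0.0696]] 568.5848999023438 131.44503784179688 11.099676132202148
small 435 [[0.5918, 0.2898, 0.0698], [0.5917, 0.2898, 0.0698]] 591.9678344726562 289.7668151855469 10.678263664245605
3.0333 [0.56975446 0.20961815 0.19011032]
```

View pics/w1.png

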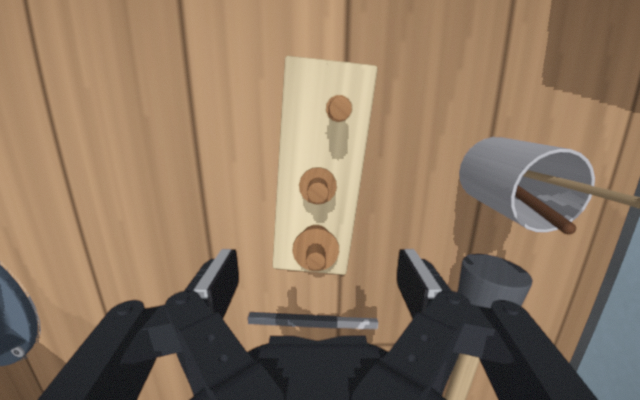

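The middle stopper is at (317,187), standing clear of its neighbours at (339,107) and (316,248). I'll grasp it by the round grip, above its flange.

```bash
python3 - <<'E'
from h import *
m.move_l([.571,.2098,.049],max_speed=.1)
print("f",m.current_force())
m.set_gripper(0.0,30); print("w",m.current_grip_width(),m.current_grip_force(),m.current_ee_pos())
m.move_l([.571,.2098,.28],max_speed=.2)
print("w",m.current_grip_width(),m.current_grip_force())
m.move_ptp([.568,-.31,.30],down(0))
p,d,c=snap("wrist","pics/w2.png"); X=cloud(d,c)
print("flask",[(np.round(r["at"],3).tolist(),round(r["confidence"],2)) for r in m.look_for("wrist","flask_rim")])
P=top(X,(.568,-.247),.04,.154,.168)
if len(P): print(len(P),P.mean(0),np.median(P[:,2]),cv2.minEnclosingCircle((P[:,:2]*1e3).astype(np.float32)))
print(m.current_time(),m.current_ee_pos(),m.current_force())
E
```

```text
f [0.78668343 0.38828582 0.00541951]
w 0.23790499191693978 30.09349004016258 [0.57111141 0.20981922 0.04909913]
w 0.24081060281336572 30.020385259995237
flask [([0.404, -0.303, 0.065], 0.77), ([0.568, -0.252, 0.105], 0.74), ([0.488, -0.404, 0.092], 0.73)]
532 [ 0.56898584 -0.24786085  0.16037483] 0.1605800605917495 ((568.9722290039062, -247.31137084960938), 22.029054641723633)
8.4833 [ 0.56842002 -0.30908597  0.30000159] [-0.32449415  0.69971041 -0.80615825]
```

View pics/w2.png

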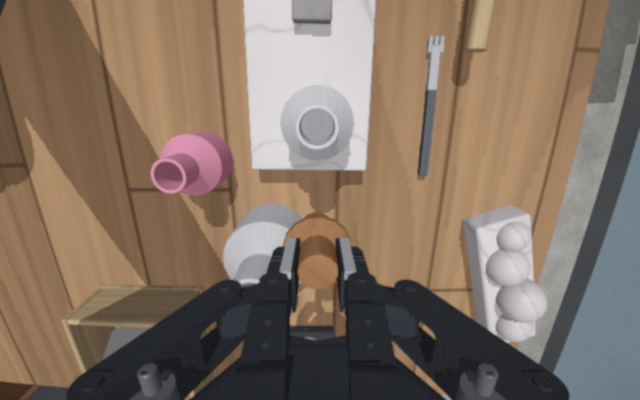

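```bash
python3 - <<'E'
from h import *
L=np.load("pics/w2.npz"); c=dict(camera_matrix=L["K"],k1=L["k1"],R=L["R"],t=L["t"])
X=cloud(L["d"],c)-[.5684,-.3091,.30]
cv2.imwrite("pics/w2c.png",cv2.resize(L["p"][190:340,230:410,::-1],None,fx=4,fy=4,interpolation=cv2.INTER_CUBIC))
print(L["K"][0,0])
for r in range(206,292,6): print(r,np.round(X[r,[300,319,338]]*1e3,0).tolist())
E
```

```text
276.5356242961857
206 [[-28.0, -79.0, -299.0], [4.0, -79.0, -299.0], [37.0, -79.0, -299.0]]
212 [[-28.0, -90.0, -299.0], [4.0, -90.0, -298.0], [37.0, -90.0, -299.0]]
218 [[-27.0, -95.0, -285.0], [2.0, 20.0, -3.0], [37.0, -101.0, -299.0]]
224 [[-9.0, 17.0, -2.0], [2.0, 16.0, -3.0], [13.0, 16.0, -4.0]]
230 [[-9.0, 13.0, -2.0], [2.0, 12.0, -3.0], [13.0, 13.0, -3.0]]
236 [[-9.0, 9.0, -2.0], [2.0, 10.0, -0.0], [13.0, 8.0, -4.0]]
242 [[-9.0, 5.0, -3.0], [2.0, 10.0, 8.0], [12.0, 12.0, 10.0]]
248 [[-9.0, 3.0, 2.0], [2.0, 10.0, 15.0], [12.0, 11.0, 17.0]]
254 [[-8.0, 4.0, 10.0], [2.0, 10.0, 21.0], [12.0, 10.0, 20.0]]
260 [[-8.0, 5.0, 18.0], [2.0, 6.0, 20.0], [12.0, 6.0, 20.0]]
266 [[-8.0, 3.0, 21.0], [2.0, 4.0, 21.0], [12.0, 4.0, 21.0]]
272 [[-8.0, 0.0, 22.0], [2.0, -0.0, 21.0], [12.0, 1.0, 23.0]]
278 [[-8.0, -5.0, 20.0], [2.0, -3.0, 22.0], [12.0, -2.0, 24.0]]
284 [[-31.0, -235.0, -299.0], [2.0, -7.0, 22.0], [12.0, -5.0, 25.0]]
290 [[-31.0, -248.0, -299.0], [5.0, -248.0, -299.0], [12.0, -8.0, 25.0]]
```

View pics/w2c.png

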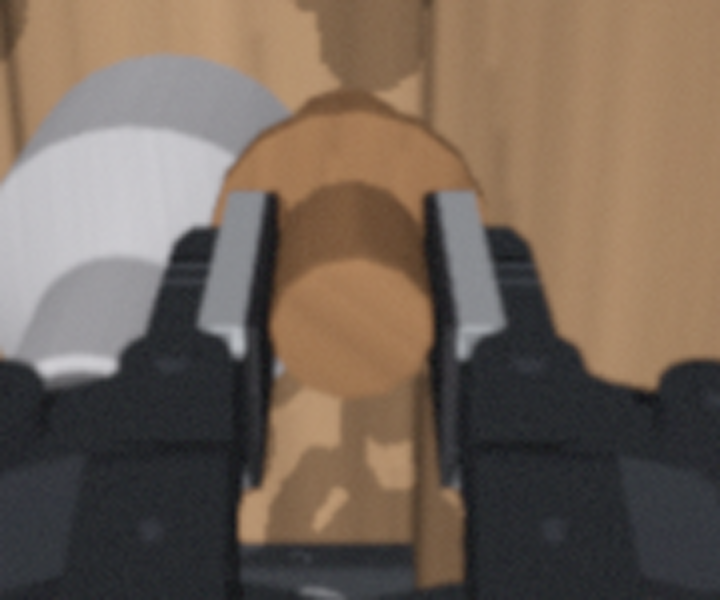

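The stopper sits upright in the fingers, with its flange about 3 mm below the TCP and its centre within 2 mm. Next I'll insert it, watching the force.

```bash
python3 - <<'E'
from h import *
x,y=.568,-.248
m.move_l([x,y,.222],max_speed=.15)
m.dwell(.2); f0=np.array(m.current_force()); print(f0)
m.move_l([x,y,.19],max_speed=.08); print(np.array(m.current_force())-f0)
for z in np.arange(.186,.1645,-.002):
    m.move_l([x,y,z],max_speed=.04); f=np.array(m.current_force())-f0
    print(round(z,4),np.round(f,1),np.round(m.current_ee_pos(),4))
    if f[2]>3 or np.hypot(*f[:2])>5: break
p,d,c=snap("wrist","pics/w3.png");p,d,c=snap("side","pics/s3.png")
cv2.imwrite("pics/s3c.png",cv2.resize(p[150:350,220:440,::-1],None,fx=3,fy=3))
print(m.current_time(),m.current_grip_width())
E
```

```text
[-1.13068719  0.56275864  0.66412044]
[-0.03394433 -0.94988915 -0.77039249]
0.186 [ 1.4 -0.6 -1.2] [ 0.568 -0.248  0.186]
0.184 [ 0.8 -0.3 -0.8] [ 0.568 -0.248  0.184]
0.182 [ 1.9 -2.2 -0.8] [ 0.568  -0.248   0.1819]
0.18 [ 2.   0.4 -0.9] [ 0.568  -0.248   0.1799]
0.178 [ 1.3 -1.6 -1.7] [ 0.5679 -0.248   0.1779]
0.176 [ 0.4 -0.7 -0.8] [ 0.5679 -0.248   0.1759]
0.174 [ 0.9 -1.2 -0.9] [ 0.5679 -0.248   0.1738]
0.172 [ 1.3  0.1 -1.3] [ 0.568  -0.248   0.1719]
0.17 [ 0.9 -1.7 -1.2] [ 0.5679 -0.248   0.1698]
0.168 [-0.6  0.3  4.8] [ 0.5682 -0.2481  0.1686]
12.65 0.24357070730377067
```

View pics/s3c.png

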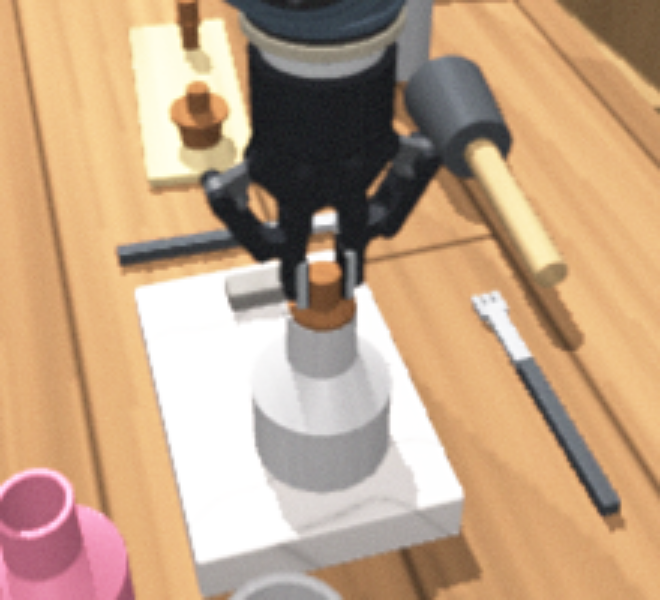

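The flange meets the rim at the expected height (crop (320,310)). Now I'll release, back off and verify.

```bash
python3 - <<'E'
from h import *
m.set_gripper(1.0); m.dwell(.2)
x,y=.568,-.248
m.move_l([x,y,.27],max_speed=.12)
m.move_l([x,y-.05,.28],max_speed=.15)
p,d,c=snap("wrist","pics/w4.png"); X=cloud(d,c)
for n,z0,z1 in(("top",.183,.196),("flange",.158,.172)):
    P=top(X,(.569,-.2475),.035,z0,z1); A=np.c_[P[:,:2]-P[:,:2].mean(0),np.ones(len(P))]
    print(n,len(P),P.mean(0),cv2.minEnclosingCircle((P[:,:2]*1e3).astype(np.float32)),np.linalg.lstsq(A,P[:,2],rcond=None)[0])
cv2.imwrite("pics/w4c.png",cv2.resize(p[60:260,210:430,::-1],None,fx=3,fy=3))
print(m.current_time())
E
```

```text
top 525 [ 0.56921076 -0.24795601  0.18939455] ((569.078125, -248.2933349609375), 10.91298770904541) [ 0.00159071 -0.03610569  0.18939455]
flange 1230 [ 0.56905262 -0.2450206   0.16492384] ((569.0880737304688, -247.4353485107422), 22.13878631591797) [ 0.01253906 -0.06425785  0.16492384]
15.0333
```

View pics/w4c.png

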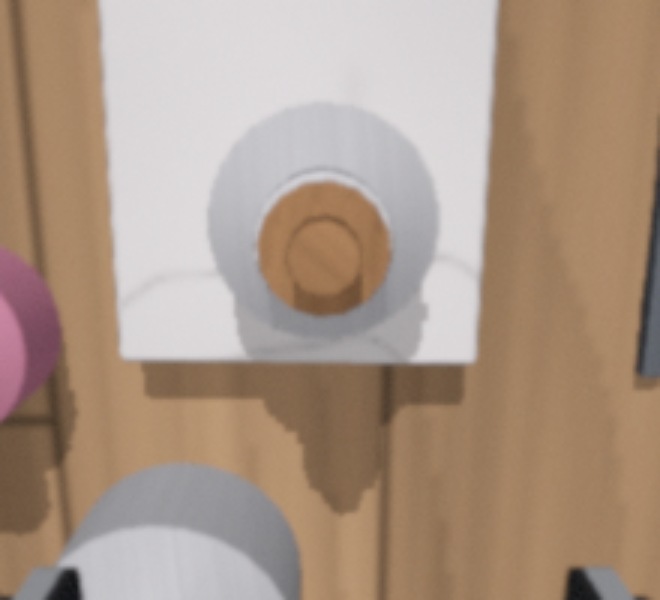

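The stopper is home: its top reads 0.1894 m against 0.1895 m expected, it is level, and it sits centred in the neck at crop (325,250). Now I'll grip the neck and lift.

```bash
python3 - <<'E'
from h import *
x,y=.5685,-.2478
m.move_l([x,y,.27],max_speed=.15)
m.dwell(.2); f0=np.array(m.current_force())
m.move_l([x,y,.15],max_speed=.1); m.move_l([x,y,.128],max_speed=.05)
print("df",np.array(m.current_force())-f0)
m.set_gripper(0.0,60); print("grip",m.current_grip_width(),m.current_grip_force(),np.array(m.current_force())-f0)
m.move_l([x,y,.148],max_speed=.04); m.dwell(.2)
print("lift",m.current_grip_width(),m.current_grip_force(),np.array(m.current_force())-f0)
m.move_l([x,y,.268],max_speed=.08); m.dwell(.5)
print("lift",m.current_grip_width(),m.current_grip_force(),np.array(m.current_force())-f0,m.current_ee_pos())
p,d,c=snap("side","pics/s5.png"); X=cloud(d,c)
P=X[(np.hypot(X[...,0]-x,X[...,1]-y)<.055)&(X[...,2]>.1)&(X[...,2]<.24)]; print("flask lowest",np.percentile(P[:,2],[1,3,5]))
print(m.current_time())
E
```

```text
df [ 0.35839337 -0.27477014  0.86675309]
grip 0.5904745926038202 60.98691324135871 [-4.61294453  0.40427143  8.0547208 ]
lift 0.5906377662489303 61.326742614473915 [ 0.21309131 -0.04899668 -3.1958    ]
lift 0.5951826367619464 61.326476276881294 [ 0.70182789 -1.2853561  -3.2027262 ] [ 0.56850152 -0.24778435  0.26800081]
flask lowest [0.18104312 0.183018   0.18435961]
21.15
```

View pics/s5.png

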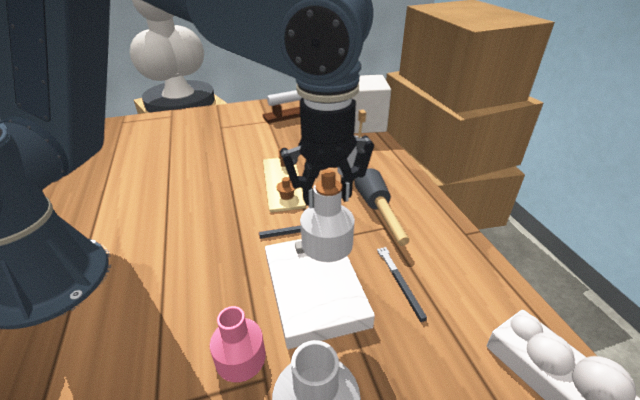

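The flask hangs from the gripper about 14 cm above the slab, at (328,225), with the stopper at (329,182). I'll check that it is upright and still.

```bash
python3 - <<'E'
from h import *
a,d0,c=snap("side","pics/s6.png"); m.dwell(1); b,d1,c=snap("side","pics/s7.png")
print("change",np.abs(a[150:270,280:380].astype(int)-b[150:270,280:380]).mean(),m.current_grip_width(),m.current_force())
w,dw,cw=snap("wrist","pics/w7.png"); X=cloud(dw,cw)
P=top(X,(.569,-.248),.03,.32,.34)
if len(P): A=np.c_[P[:,:2]-P[:,:2].mean(0),np.ones(len(P))]; print(len(P),P.mean(0),np.linalg.lstsq(A,P[:,2],rcond=None)[0])
S=cv2.resize(b[150:270,270:390,::-1],(400,400),interpolation=cv2.INTER_CUBIC); W=cv2.resize(w[170:330,240:400,::-1],(400,400),interpolation=cv2.INTER_CUBIC)
cv2.imwrite("pics/c8.png",np.hstack([S,W])); print(m.current_time())
E
```

```text
change 2.2994166666666667 0.594885041157639 [ 0.14084966 -0.04751962 -3.84415217]
2706 [ 0.56971135 -0.24076991  0.32824571] [0.00404643 0.26179571 0.32824571]
22.3
```

View pics/c8.png

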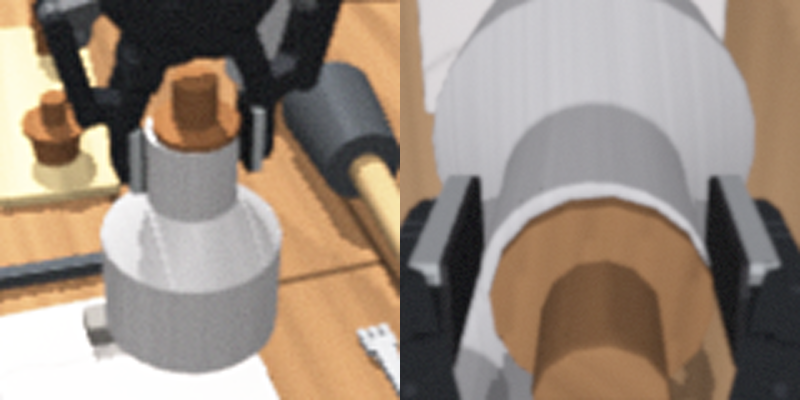

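```bash
python3 - <<'E'
from h import *
L=np.load("pics/w7.npz"); c=dict(camera_matrix=L["K"],k1=L["k1"],R=L["R"],t=L["t"]); X=cloud(L["d"],c); p=L["p"].astype(int)
P=X[(np.hypot(X[...,0]-.569,X[...,1]+.248)<.024)&(p[...,0]-p[...,2]>30)]; P=P[P[:,2]>.25]
print(np.histogram(P[:,2],bins=np.arange(.28,.345,.005)))
def plane(Q):
    for _ in range(4):
        s=np.linalg.lstsq(np.c_[Q[:,:2]-[.569,-.248],np.ones(len(Q))],Q[:,2],rcond=None)[0]
        r=np.c_[Q[:,:2]-[.569,-.248],np.ones(len(Q))]@s-Q[:,2]; Q=Q[abs(r)<max(2*r.std(),.0008)]
    return len(Q),s,r.std()
print("flange",plane(P[(P[:,2]<.309)&(P[:,1]>-.24)]),"top",plane(P[P[:,2]>.326]))
# body/neck axis from side+scene: horizontal slices fitted with known radius
for cam in("side","scene"):
    if cam=="side": L=np.load("pics/s7.npz"); d=L["d"]; c=dict(camera_matrix=L["K"],k1=L["k1"],R=L["R"],t=L["t"])
    else: _,d,c=snap("scene","pics/sc7.png")
    X=cloud(d,c)
    for z0,z1,R in((.185,.20,.045),(.20,.215,.045),(.22,.232,.045),(.265,.28,.022),(.28,.295,.022)):
        Q=top(X,(.569,-.248),.055,z0,z1)
        if len(Q)>15:print(cam,z0,len(Q),circ(Q,R))
E
```

```text
(array([   0,    0,    0,    0, 2335, 1063,  327,  345,  428, 1653,    5,
          0]), array([0.28 , 0.285, 0.29 , 0.295, 0.3  , 0.305, 0.31 , 0.315, 0.32 ,
       0.325, 0.33 , 0.335, 0.34 ]))
flange (1404, array([ 0.00759554, -0.04430105,  0.30512224]), np.float64(0.0005132928494454063)) top (1363, array([ 0.01619113, -0.05725966,  0.32868385]), np.float64(0.000549369433074932))
side 0.185 328 (array([ 0.56880232, -0.24615479]), np.float64(0.0006445514463157111))
side 0.2 337 (array([ 0.56893235, -0.24619027]), np.float64(0.0006362643264005567))
side 0.22 284 (array([ 0.56896932, -0.24623879]), np.float64(0.0006269233660221428))
side 0.265 248 (array([ 0.56951172, -0.24657821]), np.float64(0.003584830533678643))
side 0.28 377 (array([ 0.56918546, -0.24693112]), np.float64(0.007525305020774162))
scene 0.185 128 (array([ 0.56853482, -0.24656785]), np.float64(0.0017423992202892924))
scene 0.2 130 (array([ 0.56800638, -0.24683284]), np.float64(0.0015523179099976446))
scene 0.22 109 (array([ 0.56843926, -0.24698305]), np.float64(0.0015405753050062952))
scene 0.265 82 (array([ 0.56903875, -0.24668095]), np.float64(0.005210087578683449))
scene 0.28 117 (array([ 0.56939656, -0.24562978]), np.float64(0.0085523058441282))
```

```bash
python3 -c "
from h import *
print(np.abs(m.current_joint_vel()).max(),m.current_time()); print(m.sign_off())"
```

```text
0.002078074003374091 22.35
the job is handed in; nothing more can be done
None
```

The middle stopper is seated home in the flask, and the arm is holding the flask by its neck, upright and still, about 14 cm above the slab; I handed the job in at 22 s of the 67 s allowed.

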